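Burnish a brass inlay home along its seam

ROBOT

A 6-joint arm with a two-finger parallel gripper is mounted at the origin on the work surface. World frame = base frame: x ahead of the robot, y to its left, z up, the work surface at z = 0. Lengths are in m, angles in rad, forces in N, time in s.
With the tool pointing down it reaches from about 0.3 to 0.875 m from the base axis. Payload 6.4 kg.
Tool frame: the origin (TCP) lies midway between the tips of the shut fingers; the grasp point (between the pads) lies ctrl.grip_depth behind it (ctrl.grip_depth is the distance from the TCP to the grasp point, in m); x points along the fingers, y is the direction in which the jaws open and shut, and the axes are right-handed (so a half turn about x gives the same grasp; the last joint's range is limited). The gripper opens to 85 mm and grips with 20 to 120 N. Pads are 22 mm wide; open, the fingers measure 114 mm over their backs; the gripper's body (76 mm by 85 mm) begins 54 mm behind the grasp point. The pads swing forward as they close: fully open they stand 13 mm farther back than shut.
Start: joints at [-1.319, 0.181, 1.607, -0, 1.354, -0.206], TCP at [0.254, -0.516, 0.231] pointing down, gripper open.
Joint ranges: [-2.99, 2.99], [-0.89, 2.07], [0.3, 2.58], [-1.14, 4.28], [0, 2.63], [-3.12, 3.12]. Speed limits (rad/s): [2.57, 2.57, 3.01, 3.14, 3.14, 3.14].

INTERFACE

Orientations are given as a unit quaternion [w, x, y, z].
In Python, from bench import ctrl gives the robot as it stands.
- The arm moves only by the tool carry_out, never from a script. Its argument "motion" is one flat list of numbers, 7 for each row, row after row: the turn, a rotation vector about the tool's x, y, z in degrees, then the shift along the tool's x, y, z in m, then the gripper's target within -1 to 1 (shut at 1, half-way at 0, fully open at -1). A call has 1 to 10 rows; each row shifts and turns the pose as measured when the row begins, along the tool's axes as they then stand; what a row does not reach is not made up. A row lasts 1/10 s, in which the tool goes at most 50 mm and 8.59 degrees, less where a joint would pass 70% of its speed; a pose out of reach is approached as far as the arm can. A call with a gripper value outside its range is refused whole. The fingers move at their own pace and stop on an object; the grip force is fixed at half the most. Time passes only in rows, so rows that do not move let the fingers close. It gives the time, the measured TCP pose, the force and the opening at its end, in the units of the state.
- ctrl.get_obs(): the state, without advancing time (a new reading comes with each control period).
- ctrl.camera(name): name is "side" or "top" or "wrist"; returns the picture (384x512x3 uint8, blue, green, red); there is no depth.
- ctrl.camera_params(name): a dict with "mtx" (3x3 intrinsics, pixels), "pose" (4x4, takes a point from camera to world coordinates); the wrist camera has in their place "hand_eye" (4x4, takes a point from camera to tool coordinates, whose origin is the TCP and whose axes are the tool frame's). Camera axes: x right, y down, z forward; pixel columns grow to the right and rows downward; lengths in m; the calibration is good to about 2 mm. A picture is of the moment at which its call begins: read the wrist's pose just before it. camera_params takes no time and is no camera call.
- ctrl.hand_in(): hands the job in, once; it reports no verdict.
Trained networks look in the newest picture that a camera, given by its name, has taken for a name from the list of things; names that differ only in an ending like _2 or _b are one class to them, and where a whole thing is asked for, a point or a joint stands for the part that bears it (a point fixed in the world has none). Each returns a list of dicts, best first, with "conf" (0 to 1); they miss things now and then, are a little off and sometimes report something else, mostly with a low value. They report only what shows in the picture. A call takes as long as a camera call.
- ctrl.boxes_of(camera, thing): "point" ([x, y, z] in m, in the coordinates of the camera as it stood for that picture, good to about 4 mm: the middle of the surface that is visible of it).
- ctrl.trace(camera, thing): "pixels" (384x512 bool, what is visible of it).
- ctrl.landmark_of(camera, thing): "point" ([x, y, z] in m, in the coordinates of the camera as it stood for that picture, good to about 4 mm: a listed point, or the origin of a listed thing).
The state is a dict: "time_s": time; "q": joint angles; "dq": joint speeds; "joint_efforts": joint torques, N m; "eef_pos": TCP position; "eef_rot": TCP orientation; "wrist_force": force on the tool from outside, world axes, zero at the start; "torque": the same for the moment, N m; "opening": opening from 0.0 (shut) to 1.0 (fully open).
Only numpy, scipy, OpenCV 4.12 (cv2) and the standard library are available. Lean on these libraries where they do the work, as an engineer would, in place of code of your own. Each camera call takes 0.05 s, during which the arm holds its last target. There are 200 camera calls.

TASK

Take the square-handled ball burnisher out of the tool stand and run its ball slowly along the curved brass inlay in the walnut lid, pressing gently, until all nine brass pieces are fully home; once you have begun, do not lift the ball clear until the whole seam is done. Touch the work with the burnisher only, and do not press hard. Then stand the burnisher back upright in its hole in the stand, let go of it, and leave the other two tools standing as they are.

Things in the scene. Friction and masses are not known exactly. Their poses are not given: they have to be found in the camera images.
- burnisher: Ball burnisher, about 70 g, upright in any one of the stand's three holes. Light wood handle, SQUARE in section, 22 x 22 mm, 62 mm tall, sides along its x and y axes; its flat underside (shoulder) rests on the stand's top. Origin: centre of that underside; z up through the handle.
- ferrule (a point): Foot of the burnisher's ferrule (10 mm thick), on its axis 10 mm below the shoulder. From it comes a 6 mm shank ending in a 10 mm ball. The shank's reach is set anew each time and not measured: the ball's lowest point is 26 to 46 mm below the shoulder, hidden in the stand at first, so find it by touch. It is clamped and does not slip under 25 N.
- stand: Wooden tool block, 56 (x) x 180 (y) x 60 (z) mm, fixed to the bench, with three square through holes, 18 mm wide, in a row along its y, 60 mm apart. Origin: centre of its underside.
- hole0 (a point): Centre of the mouth of the stand's hole at y = -60 mm in its frame, at the height of the stand's top. Holes are filled by the tools in any order; the burnisher's is free once it is lifted out.
- hole1 (a point): Centre of the mouth of the stand's hole at y = 0 mm in its frame, at the height of the stand's top. Holes are filled by the tools in any order; the burnisher's is free once it is lifted out.
- hole2 (a point): Centre of the mouth of the stand's hole at y = 60 mm in its frame, at the height of the stand's top. Holes are filled by the tools in any order; the burnisher's is free once it is lifted out.
- awl: Hand tool with a round wooden handle, slightly thicker in the upper half, 62 mm tall and up to 26 mm thick, standing in the stand. Origin on its axis at the stand's top. Told apart from the burnisher by its round handle. A bystander: leave it standing.
- graver: Hand tool with a round wooden handle with a mushroom head, 62 mm tall and up to 32 mm thick, standing in the stand. Origin on its axis at the stand's top. Told apart from the burnisher by its round handle. A bystander: leave it standing.
- fixture: Fixture fixed to the bench: steel base 140 (x) x 180 (y) x 20 mm, origin at the centre of its underside; steel jaws at y = +-83 mm, tops 42 mm above the bench; between them a dark walnut box lid 110 (x) x 150 (y) x 16 mm, top 44 mm above the bench. The lid lies on rubber pads and gives straight down about 1 mm per 10 N.
- seam_centre (a point): Centre of the seam's arc, at x = -72 mm, y = 0 in the fixture's frame, at the height of the lid's top; same axes as the fixture. The seam is an arc of 80 mm radius about it, filled with nine brass pieces 13 mm apart along the arc (104 mm from first to last), the middle one in the fixture's +x direction. Over 25 N bruises the work.
- crown0 (a point): Middle of the top (crown) of brass piece 0, counted from the fixture's -y end of the seam (0 the first, 4 the middle, 8 the last). Its y axis runs along the seam towards piece 8, z up. Piece: 7.5 mm wide across the seam, crown 4 mm long with flanks falling away 20 degrees to both neighbours.
- crown4 (a point): Middle of the top (crown) of brass piece 4, counted from the fixture's -y end of the seam (0 the first, 4 the middle, 8 the last). Its y axis runs along the seam towards piece 8, z up. Piece: 7.5 mm wide across the seam, crown 4 mm long with flanks falling away 20 degrees to both neighbours.
- crown8 (a point): Middle of the top (crown) of brass piece 8, counted from the fixture's -y end of the seam (0 the first, 4 the middle, 8 the last). Its y axis runs along the seam towards piece 8, z up. Piece: 7.5 mm wide across the seam, crown 4 mm long with flanks falling away 20 degrees to both neighbours.
- link0 (a joint): How far brass piece 0 has been pressed in, m: at 0 its crown stands 3 mm above the lid (starts at 0 to 0.0004), at 0.0025 it is fully home, crown 0.5 mm above the lid. It is a press fit: it moves down under about 3 N and stays where it is left.
- link1 (a joint): How far brass piece 1 has been pressed in, m: at 0 its crown stands 3 mm above the lid (starts at 0 to 0.0004), at 0.0025 it is fully home, crown 0.5 mm above the lid. It is a press fit: it moves down under about 3 N and stays where it is left.
- link2 (a joint): How far brass piece 2 has been pressed in, m: at 0 its crown stands 3 mm above the lid (starts at 0 to 0.0004), at 0.0025 it is fully home, crown 0.5 mm above the lid. It is a press fit: it moves down under about 3 N and stays where it is left.
- link3 (a joint): How far brass piece 3 has been pressed in, m: at 0 its crown stands 3 mm above the lid (starts at 0 to 0.0004), at 0.0025 it is fully home, crown 0.5 mm above the lid. It is a press fit: it moves down under about 3 N and stays where it is left.
- link4 (a joint): How far brass piece 4 has been pressed in, m: at 0 its crown stands 3 mm above the lid (starts at 0 to 0.0004), at 0.0025 it is fully home, crown 0.5 mm above the lid. It is a press fit: it moves down under about 3 N and stays where it is left.
- link5 (a joint): How far brass piece 5 has been pressed in, m: at 0 its crown stands 3 mm above the lid (starts at 0 to 0.0004), at 0.0025 it is fully home, crown 0.5 mm above the lid. It is a press fit: it moves down under about 3 N and stays where it is left.
- link6 (a joint): How far brass piece 6 has been pressed in, m: at 0 its crown stands 3 mm above the lid (starts at 0 to 0.0004), at 0.0025 it is fully home, crown 0.5 mm above the lid. It is a press fit: it moves down under about 3 N and stays where it is left.
- link7 (a joint): How far brass piece 7 has been pressed in, m: at 0 its crown stands 3 mm above the lid (starts at 0 to 0.0004), at 0.0025 it is fully home, crown 0.5 mm above the lid. It is a press fit: it moves down under about 3 N and stays where it is left.
- link8 (a joint): How far brass piece 8 has been pressed in, m: at 0 its crown stands 3 mm above the lid (starts at 0 to 0.0004), at 0.0025 it is fully home, crown 0.5 mm above the lid. It is a press fit: it moves down under about 3 N and stays where it is left.

How it is judged:
On the way:
1. all nine brass pieces are home, pressed with the burnisher (value of joint each of link0, link1, link2, link3, link4, link5, link6, link7, link8 above 0.002 m and contact force between burnisher and fixture above 0.3 N).
At the end, for the whole second after the job is handed in: Each of the nine brass pieces is pressed in by more than 2.0 mm of its 2.5 mm; the burnisher stands at rest in its hole (axis within 8 mm of the hole's, shoulder within 4 mm of the stand's top, leaning less than 0.12 rad); the other two tools still stand (value of joint each of link0, link1, link2, link3, link4, link5, link6, link7, link8 above 0.002 m and (horizontal distance between burnisher and hole0 below 0.008 m or horizontal distance between burnisher and hole1 below 0.008 m or horizontal distance between burnisher and hole2 below 0.008 m) and z of burnisher in the frame of stand between 0.056 and 0.064 m and angle between burnisher's own z axis and vertical below 0.12 rad and linear speed of burnisher below 0.02 m/s and angle between each of awl, graver's own z axis and vertical below 0.3 rad); the robot touches nothing.
It fails at once if the work was pressed with more than 25 N (contact force between anything else and fixture above 25 N).
It fails at once if the burnisher was dragged over the work faster than 80 mm/s (contact force between burnisher and fixture above 0.5 N and linear speed of burnisher above 0.08 m/s).
It fails at once if the burnisher was lifted clear with the seam begun but not finished (shoulder over 104 mm above the bench) (value of joint any of link0, link1, link2, link3, link4, link5, link6, link7, link8 above 0.0015 m and not (value of joint each of link0, link1, link2, link3, link4, link5, link6, link7, link8 above 0.002 m) and z of burnisher in the frame of fixture above 0.104 m).
It fails at once if the hand touched the work (contact force between any of the fingers, the arm and fixture above 0.5 N).
It fails at once if one of the other hand tools was taken or knocked (distance of any of awl, graver from where it was at the start of the episode above 0.03 m).
It also fails if it takes over 72 s, if anything falls off the work surface, if the arm or the gripper's body presses on something with over 40 N, if the wrist force passes 120 N, or if a joint passes its speed limit or range.

## Working session

There is one attempt and no reset: what is moved stays moved. The work goes in short steps, Python scripts to look and compute and a tool call to move; the robot and the scene stay as the last step left them, time stands still between calls to the robot, and variables do not carry over. Pictures are saved under pics/ and viewed, about 8 in all and at most 12, crops included, and the job is handed in when it is done.

Besides the shell and the picture viewer there is one more tool, called after "Call:" as name(argument=value, ...), one argument or row to a line, values as JSON. carry_out: Moves the arm, as the interface text tells. Its arguments: {"type":"object","properties":{"motion":{"type":"array"}},"required":["motion"]}

```bash
mkdir -p pics; ls; cat > h.py <<'E'
import numpy as np, cv2
from bench import ctrl
from scipy.spatial.transform import Rotation as R
def rot(q): return R.from_quat(np.r_[q[1:],q[0]]).as_matrix()
def campose(n):
    p=ctrl.camera_params(n)
    if n!='wrist': return np.array(p['mtx']),np.array(p['pose'])
    o=ctrl.get_obs(); T=np.eye(4); T[:3,:3]=rot(o['eef_rot']); T[:3,3]=o['eef_pos']
    return np.array(p['mtx']),T@np.array(p['hand_eye'])
def W(P,p): return (P@np.r_[p,1])[:3]
E
cat > a.py <<'E'
from h import *
np.set_printoptions(precision=4,suppress=True)
o=ctrl.get_obs(); print(o); print(ctrl.grip_depth)
for n in ['top','side']:
    K,P=campose(n); im=ctrl.camera(n); cv2.imwrite(f'pics/{n}0.png',im)
    print(n,P[:3,3])
    for t in ['burnisher','awl','graver','stand','hole0','hole1','hole2','fixture','seam_centre','crown0','crown4','crown8']:
        r=ctrl.landmark_of(n,t)
        print(t,[(W(P,d['point']),round(d['conf'],2)) for d in r[:2]])
E
python3 a.py; python3 -c "
import cv2,numpy as np
cv2.imwrite('pics/both0.png',np.vstack([cv2.imread('pics/top0.png')[:300],cv2.imread('pics/side0.png')[:300]]))"
```

```text
pics
{'time_s': 0.0, 'q': array([-1.3193,  0.1815,  1.608 , -0.    ,  1.3538, -0.2063]), 'dq': array([ 0.0016, -0.0009,  0.0017, -0.0005,  0.0002,  0.0006]), 'joint_efforts': array([ -0.0029, -44.4886, -35.1334,  -0.0005,   0.009 ,  -0.    ]), 'eef_pos': array([ 0.254 , -0.5152,  0.2304]), 'eef_rot': array([-0.1598, -0.6886, -0.1611,  0.6887]), 'wrist_force': array([0.5026, 0.5057, 0.5248]), 'torque': array([-0.0093, -0.0238, -0.0301]), 'opening': 0.997361907066113}
0.0187
top [0.4051 0.0325 0.8938]
burnisher [(array([ 0.614 , -0.181 ,  0.0552]), 0.8)]
awl [(array([ 0.5972, -0.2412,  0.0598]), 0.81)]
graver [(array([ 0.5803, -0.3047,  0.0621]), 0.7)]
stand [(array([ 0.593 , -0.2455, -0.0032]), 0.65)]
hole0 [(array([ 0.6159, -0.1842,  0.0577]), 0.85), (array([ 0.5765, -0.3014,  0.06  ]), 0.83)]
hole1 [(array([ 0.6159, -0.1842,  0.0577]), 0.85), (array([ 0.5765, -0.3014,  0.06  ]), 0.83)]
hole2 [(array([ 0.6159, -0.1842,  0.0577]), 0.85), (array([ 0.5765, -0.3014,  0.06  ]), 0.83)]
fixture [(array([0.5779, 0.2559, 0.0019]), 0.68)]
seam_centre [(array([0.5159, 0.2856, 0.0397]), 0.75)]
c
[... 509 characters left out ...]
 [(array([ 0.5785, -0.3015,  0.0579]), 0.96), (array([ 0.6108, -0.1894,  0.0614]), 0.85)]
hole1 [(array([ 0.5785, -0.3015,  0.0579]), 0.96), (array([ 0.6108, -0.1894,  0.0614]), 0.85)]
hole2 [(array([ 0.5785, -0.3015,  0.0579]), 0.96), (array([ 0.6108, -0.1894,  0.0614]), 0.85)]
fixture [(array([ 0.579 ,  0.2581, -0.0001]), 0.98), (array([ 0.5785, -0.3   ,  0.0608]), 0.63)]
seam_centre [(array([0.5135, 0.286 , 0.0439]), 0.68)]
crown0 [(array([0.5509, 0.2175, 0.0484]), 0.47), (array([0.5924, 0.3011, 0.0448]), 0.42)]
crown4 [(array([0.5509, 0.2175, 0.0484]), 0.47), (array([0.5924, 0.3011, 0.0448]), 0.42)]
crown8 [(array([0.5509, 0.2175, 0.0484]), 0.47), (array([0.5924, 0.3011, 0.0448]), 0.42)]
```

View pics/top0.png

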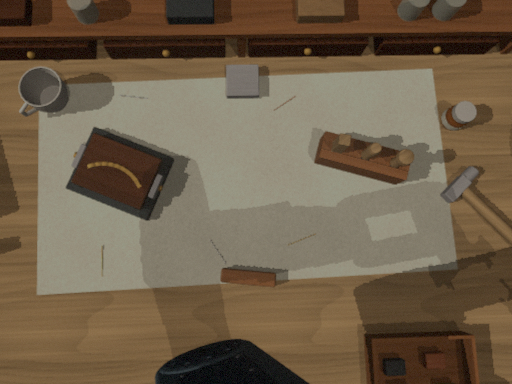

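```bash
cat >> h.py <<'E'
np.set_printoptions(precision=4,suppress=True)
def plan(pos,yaw):
    """from the present pose: shift in tool axes (start axes) and rotvec deg, n rows; yaw = world angle of tool y, deg (mod 180)"""
    o=ctrl.get_obs(); M=rot(o['eef_rot']); d=M.T@(np.array(pos)-o['eef_pos'])
    cur=np.degrees(np.arctan2(M[1,1],M[0,1])); e=(yaw-cur+90)%180-90
    c=np.cos(np.radians(cur+e)); s=np.sin(np.radians(cur+e)); x=np.array([0,0,-1.]);y=np.array([c,s,0])
    T=np.c_[x,y,np.cross(x,y)]
    rv=np.degrees(R.from_matrix(M.T@T).as_rotvec())
    print('eef',o['eef_pos'],'yaw',cur,'dy',e,'shift',d,'|d|',np.linalg.norm(d),'rv',rv,'F',o['wrist_force'],'op',o['opening'],'t',o['time_s'])
    return d,rv
E
python3 - <<'E'
from h import *
d,rv=plan([0.60,-0.20,0.26],-17.5)
print(ctrl.camera_params('wrist')); print(rot(ctrl.get_obs()['eef_rot']))
E
```

```text
eef [ 0.2542 -0.5158  0.2313] yaw -63.769243905507935 dy 46.26924390550795 shift [-0.0287 -0.1304 -0.4498] |d| 0.46919941051281633 rv [-46.2692  -0.0016   0.0039] F [-0.1712 -0.4157  0.6989] op 0.9984957175078953 t 1.3
{'mtx': array([[290.5808,   0.    , 256.2229],
       [  0.    , 290.5808, 191.7296],
       [  0.    ,   0.    ,   1.    ]]), 'hand_eye': array([[ 0.0003, -0.308 ,  0.9514, -0.1428],
       [ 1.    ,  0.0004, -0.0002, -0.0006],
       [-0.0003,  0.9514,  0.308 , -0.0784],
       [ 0.    ,  0.    ,  0.    ,  1.    ]])}
[[-0.      0.442  -0.897 ]
 [ 0.0001 -0.897  -0.442 ]
 [-1.     -0.0001  0.    ]]
```

Call:
carry_out(
  motion=[0,0,0,-0.003,-0.0135,-0.0463,-1,0,0,0,-0.003,-0.0135,-0.0463,-1,0,0,0,-0.003,-0.0135,-0.0463,-1,0,0,0,-0.003,-0.0135,-0.0463,-1,0,0,0,-0.003,-0.0135,-0.0463,-1,0,0,0,-0.003,-0.0135,-0.0463,-1,0,0,0,-0.003,-0.0135,-0.0463,-1,0,0,0,-0.003,-0.0135,-0.0463,-1,0,0,0,-0.003,-0.0135,-0.0463,-1,0,0,0,-0.003,-0.0135,-0.0463,-1],
)

```text
time_s: 2.3
eef_pos: [0.6186, -0.1861, 0.2624]
eef_rot: [0.157, 0.69, 0.155, -0.69]
wrist_force: [0.1, -0.9, 0.1]
opening: 0.998
```

Call:
carry_out(
  motion=[-7.7,0,0,0,0,0,-1,-7.7,0,0,0,0,0,-1,-7.7,0,0,0,0,0,-1,-7.7,0,0,0,0,0,-1,-7.7,0,0,0,0,0,-1,-7.7,0,0,0,0,0,-1],
)

```text
time_s: 2.9
eef_pos: [0.624, -0.1776, 0.2615]
eef_rot: [0.427, 0.565, 0.425, -0.564]
wrist_force: [-0.2, -0.0, -0.1]
opening: 1.0
```

```bash
python3 - <<'E'
from h import *
plan([0.61,-0.19,0.26],-17.5)
K,P=campose('wrist'); im=ctrl.camera('wrist'); cv2.imwrite('pics/w1.png',im)
for t in ['burnisher','awl','graver','stand','hole0']:
    print(t,[(W(P,d['point']),round(d['conf'],2)) for d in ctrl.landmark_of('wrist',t)[:3]])
r=ctrl.trace('wrist','burnisher')
m=r[0]['pixels'].astype(np.uint8); print(r[0]['conf'],m.sum(),cv2.boundingRect(m))
cv2.imwrite('pics/m1.png',m*255)
E
```

```text
eef [ 0.624  -0.1776  0.2615] yaw -15.980996942717265 dy -1.519003057282731 shift [ 0.0015 -0.0101  0.0158] |d| 0.018820975355840663 rv [ 1.5189  0.073  -0.1577] F [-0.1839 -0.0062 -0.1228] op 1.0003277091896643 t 2.9
burnisher [(array([ 0.6107, -0.1813,  0.0579]), 0.79)]
awl [(array([ 0.5947, -0.2388,  0.0638]), 0.8)]
graver [(array([ 0.5765, -0.3025,  0.0621]), 0.77), (array([ 0.6144, -0.1826,  0.0623]), 0.4)]
stand [(array([ 0.5933, -0.2391,  0.0027]), 0.58)]
hole0 [(array([ 0.5933, -0.2421,  0.0598]), 0.86), (array([ 0.6096, -0.1817,  0.0604]), 0.79), (array([ 0.5763, -0.2968,  0.0622]), 0.65)]Traceback (most recent call last):
  File "<stdin>", line 7, in <module>
IndexError: list index out of range
```

View pics/w1.png

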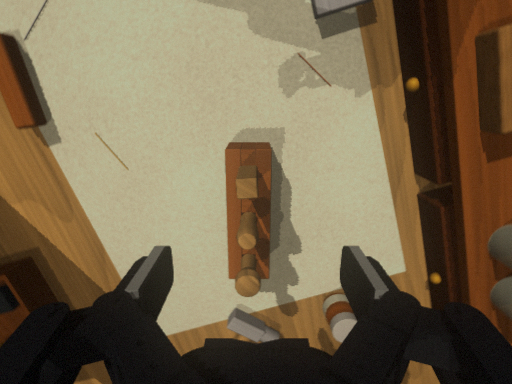

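```bash
python3 - <<'E'
import cv2
im=cv2.imread('pics/w1.png')[130:300,205:295]; cv2.imwrite('pics/w1c.png',cv2.resize(im,None,fx=3.5*1,fy=3.5,interpolation=cv2.INTER_CUBIC))
E
```

```text
(no output)
```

View pics/w1c.png

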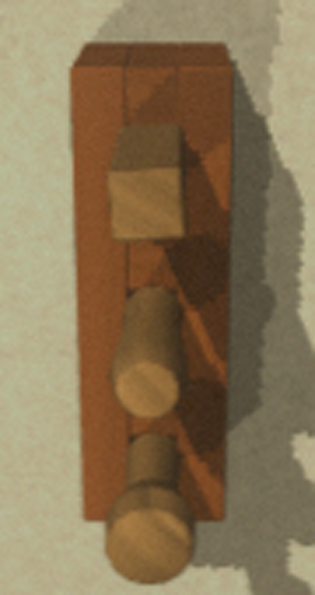

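```bash
cat >> h.py <<'E'
def ray(K,P,px,z):
    d=P[:3,:3]@(np.linalg.inv(K)@np.r_[px,1]); return P[:3,3]+d*(z-P[2,3])/d[2]
def ang(v): return np.degrees(np.arctan2(v[1],v[0]))
E
python3 - <<'E'
from h import *
K,P=campose('wrist')
f=lambda c,z:ray(K,P,np.array(c)/3.5+[204.6,129.6],z)
q=[f(c,.122) for c in [(108,172),(183,168),(186,240),(113,240)]]
print(np.mean(q,0),[ (np.linalg.norm(b-a),ang(b-a)) for a,b in zip(q,q[1:]+q[:1])])
s=[f(c,.06) for c in [(72,65),(233,65),(226,520),(82,520)]]
print(np.mean(s,0),[ (np.linalg.norm(b-a),ang(b-a)) for a,b in zip(s,s[1:]+s[:1])])
plan([0.612,-0.184,0.2],-17.5)
E
```

```text
[ 0.6118 -0.1835  0.122 ] [(np.float64(0.021613386480268868), np.float64(-13.331244755998089)), (np.float64(0.021942827282708365), np.float64(-104.09430045781026)), (np.float64(0.02146754479636008), np.float64(163.49357096226132)), (np.float64(0.020752124236468588), np.float64(76.35559274673842))]
[ 0.5949 -0.2404  0.06  ] [(np.float64(0.054660441219267684), np.float64(-16.471488810317474)), (np.float64(0.17990468759609035), np.float64(-106.4069686367706)), (np.float64(0.0567638033714241), np.float64(163.4286607030867)), (np.float64(0.17981569577761997), np.float64(72.92287226779278))]
eef [ 0.624  -0.1778  0.2617] yaw -16.45775745827014 dy -1.0422425417298626 shift [ 0.0617 -0.0099  0.0093] |d| 0.06315704988740654 rv [ 1.0421  0.0755 -0.173 ] F [ 0.5243  1.0993 -0.0435] op 0.9989630964634023 t 3.25
```

Call:
carry_out(
  motion=[-1.5,0,0,0.01,-0.005,0.0045,-1,0,0,0,0.02,-0.005,0.0045,-1,0,0,0,0.03,0,0,-1,0,0,0,0.02,0,0,-1,0,0,0,0.0,0,0,-1,0,0,0,0,0,0,-1],
)

```text
time_s: 3.85
eef_pos: [0.6129, -0.1849, 0.1817]
eef_rot: [0.431, 0.563, 0.426, -0.562]
wrist_force: [-0.2, -0.2, 1.3]
opening: 1.004
```

```bash
python3 - <<'E'
from h import *
plan([0.612,-0.1835,0.075],-15)
E
```

```text
eef [ 0.6129 -0.1849  0.1817] yaw -15.420956840776542 dy 0.4209568407765403 shift [ 0.1067 -0.002  -0.0014] |d| 0.10672548101839592 rv [-0.4214  0.1274 -0.4117] F [-0.2349 -0.1664  1.3101] op 1.0041159187079842 t 3.85
```

Call:
carry_out(
  motion=[-0.4,0.1,-0.4,0.03,-0.001,-0.0007,-1,0,0,0,0.03,-0.001,-0.0007,-1,0,0,0,0.03,0,0,-1,0,0,0,0.0165,0,0,-1,0,0,0,0,0,0,-1,0,0,0,0,0,0,-1],
)

```text
time_s: 4.45
eef_pos: [0.6188, -0.1866, 0.083]
eef_rot: [0.435, 0.564, 0.424, -0.559]
wrist_force: [0.1, -0.3, 0.0]
opening: 0.999
```

Call:
carry_out(
  motion=[0,0,0,0,0,0,1,0,0,0,0,0,0,1,0,0,0,0,0,0,1,0,0,0,0,0,0,1,0,0,0,0,0,0,1,0,0,0,0,0,0,1,0,0,0,0,0,0,1,0,0,0,0,0,0,1],
)

```text
time_s: 5.25
eef_pos: [0.6166, -0.1861, 0.0871]
eef_rot: [0.434, 0.563, 0.426, -0.56]
wrist_force: [0.3, 0.6, -1.0]
opening: 0.252
```

```bash
python3 - <<'E'
from h import *
plan([0.612,-0.1835,0.075],-15)
K,P=campose('wrist'); im=ctrl.camera('wrist'); cv2.imwrite('pics/w2.png',im)
E
```

```text
eef [ 0.6166 -0.1861  0.0871] yaw -15.12225663107273 dy 0.12225663107273022 shift [ 0.012  -0.0052 -0.0014] |d| 0.01318194154772063 rv [-0.1238  0.2705 -0.6364] F [ 0.3407  0.6106 -0.9628] op 0.25171207819671554 t 5.25
```

View pics/w2.png

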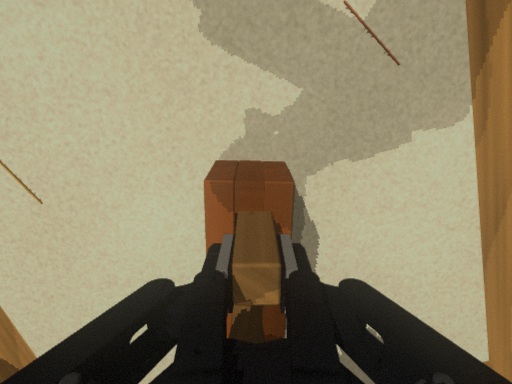

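Call:
carry_out(
  motion=[0,0,0,-0.008,0,0,1,0,0,0,-0.012,0,0,1,0,0,0,-0.012,0,0,1,0,0,0,-0.012,0,0,1,0,0,0,-0.015,0,0,1,0,0,0,-0.015,0,0,1,0,0,0,-0.015,0,0,1,0,0,0,-0.01,0,0,1],
)

```text
time_s: 6.1
eef_pos: [0.6167, -0.1858, 0.1964]
eef_rot: [0.435, 0.563, 0.424, -0.56]
wrist_force: [-0.6, 0.4, 0.3]
opening: 0.252
```

Call:
carry_out(
  motion=[0,0,0,0,-0.01,-0.02,1,0,0,0,0,-0.0185,-0.041,1,0,0,0,0,-0.0185,-0.041,1,0,0,0,0,-0.0185,-0.041,1,0,0,0,0,-0.0185,-0.041,1,0,0,0,0,-0.0185,-0.041,1,0,0,0,0,-0.0185,-0.041,1,0,0,0,0,-0.0185,-0.041,1,0,0,0,0,-0.01,-0.02,1],
)

```text
time_s: 7.0
eef_pos: [0.5522, 0.1834, 0.194]
eef_rot: [0.434, 0.565, 0.422, -0.561]
wrist_force: [-0.0, 0.6, -0.5]
opening: 0.251
```

```bash
python3 - <<'E'
from h import *
for i in range(3):
    plan([0.56,0.17,0.19],-15); ctrl.camera('top')
K,P=campose('wrist'); im=ctrl.camera('wrist'); cv2.imwrite('pics/w3.png',im)
for t in ['fixture','seam_centre','crown0','ferrule']:
    print(t,[(W(P,d['point']),round(d['conf'],2)) for d in ctrl.landmark_of('wrist',t)[:9]])
K,P=campose('side');im=ctrl.camera('side'); cv2.imwrite('pics/s3.png',im)
for t in ['burnisher','ferrule']:
    print(t,[(W(P,d['point']),round(d['conf'],2)) for d in ctrl.landmark_of('side',t)[:9]])
E
```

```text
eef [0.5522 0.1834 0.194 ] yaw -15.469529175801355 dy 0.46952917580135534 shift [0.0042 0.011  0.0108] |d| 0.016004911765763054 rv [-0.472   0.3141 -0.9201] F [-0.0003  0.627  -0.4566] op 0.2512306583752257 t 7.0
eef [0.5513 0.1857 0.1938] yaw -15.382378460209031 dy 0.38237846020902566 shift [0.004  0.0125 0.0129] |d| 0.018382592458235376 rv [-0.3841  0.2394 -0.8537] F [-1.5757  1.5445 -0.4576] op 0.24905526992540153 t 7.05
eef [0.5521 0.1834 0.1938] yaw -15.35403755010263 dy 0.3540375501026318 shift [0.004  0.0111 0.0108] |d| 0.015990531429811522 rv [-0.3566  0.3249 -0.8964] F [-0.7683 -0.3639 -0.1633] op 0.24946081958340754 t 7.1
fixture [(array([ 0.5778,  0.2547, -0.0027]), 0.82), (array([0.551 , 0.1845, 0.1651]), 0.4)]
seam_centre [(array([0.5152, 0.2876, 0.0456]), 0.58)]
crown0 [(array([0.5509, 0.2182, 0.0503]), 0.68), (array([0.5874, 0.3012, 0.0486]), 0.58), (array([0.5806, 0.2485, 0.047 ]), 0.54)]
ferrule [(array([0.5517, 0.1823, 0.1538]), 0.89)]
burnisher [(array([0.5568, 0.1803, 0.1685]), 0.78), (array([0.5117, 0.285 , 0.046 ]), 0.58), (array([0.5916, 0.3039, 0.0451]), 0.2)]
ferrule [(array([0.5524, 0.178 , 0.1558]), 0.9)]
```

View pics/w3.png

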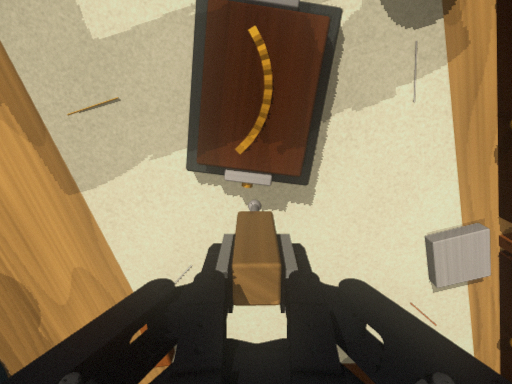

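View pics/s3.png

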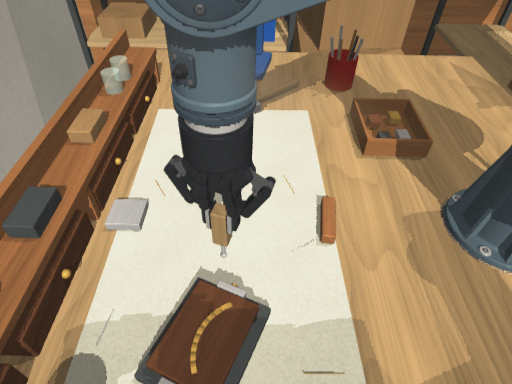

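```bash
cat > b.py <<'E'
from h import *
from scipy.optimize import least_squares
o=ctrl.get_obs(); M=rot(o['eef_rot']); pos=np.array([.5519,.1842,.194])
def cam(n):
    p=ctrl.camera_params(n); K=np.array(p['mtx'])
    if n!='wrist': return K,np.array(p['pose'])
    T=np.eye(4);T[:3,:3]=M;T[:3,3]=pos; return K,T@np.array(p['hand_eye'])
allp={}
for n,f,roi in [('wrist','w3',(180,0,340,170)),('side','s3',(140,260,280,384)),('top','top0',(60,120,180,220))]:
    im=cv2.imread(f'pics/{f}.png'); hsv=cv2.cvtColor(im,cv2.COLOR_BGR2HSV)
    m=cv2.inRange(hsv,(15,140,110),(35,255,255)); mm=np.zeros_like(m); x0,y0,x1,y1=roi; mm[y0:y1,x0:x1]=m[y0:y1,x0:x1]
    nc,l,st,_=cv2.connectedComponentsWithStats(cv2.morphologyEx(mm,cv2.MORPH_CLOSE,np.ones((5,5))))
    k=1+np.argmax(st[1:,4]); v,u=np.nonzero((l==k)&(mm>0))
    K,P=cam(n); X=np.array([ray(K,P,(a,b),.0465)[:2] for a,b in zip(u,v)])
    r=least_squares(lambda c:np.linalg.norm(X-c,axis=1)-.08,[.515,.286])
    a=np.degrees(np.arctan2(*(X-r.x).T[::-1]))
    rr=least_squares(lambda c:np.linalg.norm(X-c[:2],axis=1)-c[2],[.515,.286,.08])
    print(n,len(u),'c',r.x,'rms',np.sqrt(np.mean(r.fun**2)),'free r',rr.x,'ang',np.percentile(a,[0,1,50,99,100]),'mid',(a.min()+a.max())/2)
# ball from wrist + side pixels
def proj(K,P,X):
    q=K@(np.linalg.inv(P)@np.r_[X,1])[:3]; return q[:2]/q[2]
obs=[('wrist',(254.5,205.5)),('side',(223.5,254))]
r=least_squares(lambda X:np.r_[[proj(*cam(n),X)-p for n,p in obs]].ravel(),[.552,.18,.13])
print('ball',r.x,r.fun,'tool',M.T@(r.x-pos))
K,P=cam('wrist'); print('M',M)
c=np.vstack([cv2.resize(cv2.imread('pics/w3.png')[175:235,210:300],None,fx=5,fy=5),cv2.resize(cv2.imread('pics/s3.png')[215:275,180:270],None,fx=5,fy=5)])
cv2.imwrite('pics/ball.png',c)
E
python3 b.py
```

```text
wrist 1098 c [0.5115 0.2889] rms 0.002227392896931683 free r [0.5109 0.2891 0.0806] ang [-67.5691 -66.5734 -20.5486  20.2083  21.0983] mid -23.23538445177786
side 506 c [0.5124 0.2856] rms 0.002598734892050688 free r [0.5115 0.286  0.0809] ang [-67.8318 -66.5041 -21.2732  21.3544  22.3786] mid -22.72658487348903
top 207 c [0.5122 0.2841] rms 0.001997859906979538 free r [0.5121 0.2841 0.08  ] ang [-67.5418 -66.7691 -26.107   20.0681  20.9341] mid -23.303833969610388
ball [0.553  0.1933 0.1521] [-0.229   0.2619 -0.6059  0.3677] tool [ 0.0418 -0.0022 -0.0093]
M [[ 0.0152  0.9624 -0.2713]
 [-0.0107 -0.2711 -0.9625]
 [-0.9998  0.0175  0.0062]]
```

View pics/ball.png

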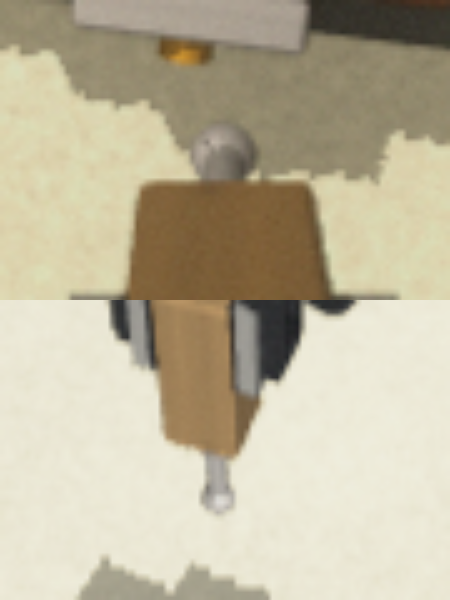

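Call:
carry_out(
  motion=[-0.4,0.3,-0.9,0,-0.0025,-0.008,1,0,0,0,0.01,-0.0025,-0.008,1,0,0,0,0.018,-0.0025,-0.008,1,0,0,0,0.018,-0.002,-0.006,1,0,0,0,0.012,0,0,1,0,0,0,0.008,0,0,1,0,0,0,0,0,0,1],
)

```text
time_s: 8.25
eef_pos: [0.5539, 0.2117, 0.1232]
eef_rot: [-0.428, -0.563, -0.428, 0.563]
wrist_force: [-0.7, -0.2, -1.7]
opening: 0.246
```

```bash
python3 - <<'E'
from h import *
for i in range(4):
    plan([0.551,0.2155,0.128],-15); im=ctrl.camera('wrist')
cv2.imwrite('pics/w4.png',im)
s=ctrl.camera('side'); cv2.imwrite('pics/s4.png',s)
a=cv2.resize(im[60:250,170:330],None,fx=3,fy=3,interpolation=cv2.INTER_CUBIC)
cv2.imwrite('pics/w4c.png',a)
E
```

```text
eef [0.5539 0.2117 0.1232] yaw -15.43992906187596 dy 0.4399290618759579 shift [-0.0048 -0.0038 -0.0029] |d| 0.006737639229024408 rv [-0.4399  0.0067  0.0245] F [-0.6719 -0.1957 -1.6972] op 0.24640459265052458 t 8.25
eef [0.5543 0.2117 0.124 ] yaw -15.441217908895137 dy 0.44121790889514045 shift [-0.004  -0.0042 -0.0028] |d| 0.006438409687859761 rv [-0.4412 -0.0165 -0.0251] F [ 0.4847  0.575  -0.3913] op 0.24792320546870703 t 8.3
eef [0.555  0.2117 0.1249] yaw -15.452556824217716 dy 0.4525568242177087 shift [-0.0031 -0.0048 -0.0026] |d| 0.006300569623091821 rv [-0.4525 -0.0537 -0.1111] F [ 0.1808  0.0223 -0.7962] op 0.24667680225012178 t 8.35
eef [0.5554 0.2118 0.1255] yaw -15.458199510315014 dy 0.45819951031501205 shift [-0.0025 -0.0052 -0.0024] |d| 0.0062783805327581675 rv [-0.4581 -0.086  -0.174 ] F [-0.171   0.6067  0.7008] op 0.253775308920848 t 8.4
```

View pics/w4c.png

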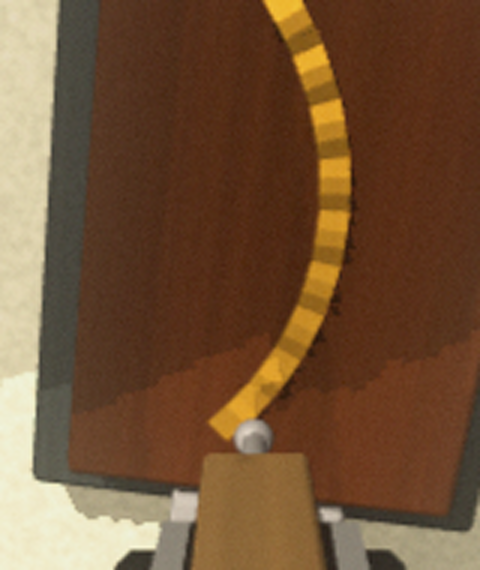

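Call:
carry_out(
  motion=[-0.4,0,0,0,-0.0025,-0.001,1,0,0,0,0.001,-0.002,-0.001,1,0,0,0,0.002,-0.001,-0.0005,1,0,0,0,0.0015,0,0,1,0,0,0,0.0015,0,0,1,0,0,0,0.001,0,0,1,0,0,0,0,0,0,1],
)

```text
time_s: 9.2
eef_pos: [0.5519, 0.216, 0.1206]
eef_rot: [0.432, 0.564, 0.429, -0.559]
wrist_force: [-0.6, 0.2, -0.4]
opening: 0.248
```

```bash
cat > st.py <<'E'
from h import *
import sys
n=int(sys.argv[1]) if len(sys.argv)>1 else 3
for i in range(n):
    o=ctrl.get_obs(); M=rot(o['eef_rot']); print(o['time_s'],o['eef_pos'],'F',o['wrist_force'],'tq',o['torque'],'yaw',round(ang(M[:,1]),2),'xax',M[:,0][:2])
    if i<n-1: ctrl.camera('wrist')
E
python3 st.py 4
```

```text
9.2 [0.5519 0.216  0.1206] F [-0.5581  0.2341 -0.3938] tq [-0.0201 -0.0103 -0.0235] yaw -15.05 xax [0.0079 0.0014]
9.25 [0.5519 0.2159 0.1206] F [-1.0232  0.5064 -1.4677] tq [-0.0254  0.0447 -0.01  ] yaw -15.05 xax [0.0079 0.0014]
9.3 [0.5519 0.2159 0.1207] F [-0.2676  0.092  -0.4972] tq [0.0362 0.001  0.0136] yaw -15.05 xax [0.008  0.0014]
9.35 [0.552  0.216  0.1208] F [ 0.7149 -0.3624 -0.3091] tq [-0.0502  0.0383  0.0557] yaw -15.05 xax [0.0082 0.0015]
```

Call:
carry_out(
  motion=[0,0,0,0.0012,0,0,1,0,0,0,0.0012,0,0,1,0,0,0,0.001,0,0,1,0,0,0,0.001,0,0,1,0,0,0,0.001,0,0,1],
)

```text
time_s: 9.85
eef_pos: [0.5523, 0.2159, 0.1152]
eef_rot: [0.432, 0.564, 0.429, -0.558]
wrist_force: [0.4, 0.1, 0.2]
opening: 0.248
```

Call:
carry_out(
  motion=[0,0,0,0.001,0,0,1,0,0,0,0.001,0,0,1,0,0,0,0.001,0,0,1,0,0,0,0.001,0,0,1],
)

```text
time_s: 10.25
eef_pos: [0.5525, 0.216, 0.1116]
eef_rot: [0.432, 0.564, 0.429, -0.558]
wrist_force: [-1.9, -0.4, 1.4]
opening: 0.249
```

Call:
carry_out(
  motion=[0,0,0,0.001,0,0,1,0,0,0,0.001,0,0,1],
)

```text
time_s: 10.45
eef_pos: [0.5526, 0.2161, 0.1103]
eef_rot: [0.432, 0.564, 0.429, -0.558]
wrist_force: [-3.4, -1.0, 7.7]
opening: 0.252
```

```bash
python3 - <<'E'
from h import *
im=ctrl.camera('wrist'); cv2.imwrite('pics/w5.png',im)
cv2.imwrite('pics/w5c.png',cv2.resize(im[90:230,190:310],None,fx=4,fy=4,interpolation=cv2.INTER_CUBIC))
E
python3 st.py 3
```

```text
10.5 [0.5526 0.2161 0.1102] F [-2.8941 -0.3304  7.7487] tq [-0.0832  0.657  -0.0138] yaw -15.05 xax [0.0091 0.0016]
10.55 [0.5526 0.2161 0.1103] F [-3.2672 -0.5188  5.9462] tq [-0.1624  0.706   0.0006] yaw -15.04 xax [0.0091 0.0016]
10.6 [0.5527 0.2161 0.1104] F [-2.968   0.117   6.5937] tq [-0.1063  0.6454 -0.0189] yaw -15.04 xax [0.0093 0.0015]
```

View pics/w5c.png

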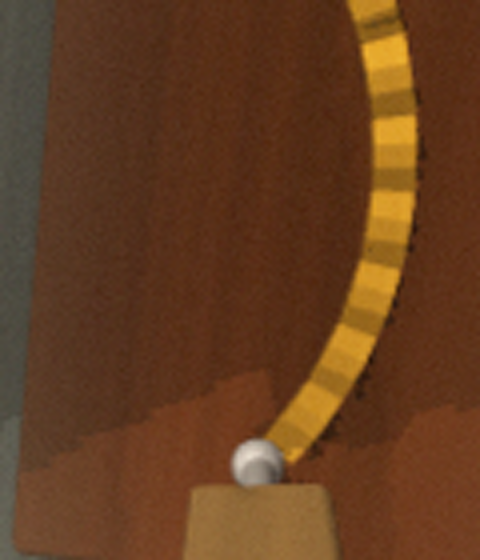

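```bash
cat > c.py <<'E'
from h import *
import sys
from scipy.optimize import least_squares
f=sys.argv[1]; bx=np.array([float(sys.argv[2]),float(sys.argv[3])])
K,P=campose('wrist'); im=cv2.imread(f'pics/{f}.png'); hsv=cv2.cvtColor(im,cv2.COLOR_BGR2HSV)
mm=cv2.inRange(hsv,(15,140,110),(35,255,255)); mm[210:]=0; mm[:,:180]=0; mm[:,340:]=0
mm[int(bx[1])-9:]*= 1
nc,l,st,_=cv2.connectedComponentsWithStats(cv2.morphologyEx(mm,cv2.MORPH_CLOSE,np.ones((5,5))))
k=1+np.argmax(st[1:,4]); v,u=np.nonzero((l==k)&(mm>0))
X=np.array([ray(K,P,(a,b),.0465)[:2] for a,b in zip(u,v)])
r=least_squares(lambda c:np.linalg.norm(X-c,axis=1)-.08,[.515,.286]); a=np.degrees(np.arctan2(*(X-r.x).T[::-1]))
zb=float(sys.argv[4]) if len(sys.argv)>4 else .0505
b=ray(K,P,bx,zb)
d=b[:2]-r.x
print('centre',r.x,'rms',r.fun.std(),'angles',np.percentile(a,[0,1,99,100]))
print('ball',b,'radius',np.linalg.norm(d),'angle',ang(d))
o=ctrl.get_obs(); M=rot(o['eef_rot']); print('ball tool',M.T@(b-o['eef_pos']))
E
python3 c.py w5 253.6 205.3
```

```text
centre [0.5116 0.2864] rms 0.002346717327711712 angles [-57.2068 -55.7044  20.4097  21.2519]
ball [0.5512 0.2196 0.0505] radius 0.07762675731680362 angle -59.30015757098288
ball tool [ 0.0599 -0.0028 -0.0028]
```

```bash
python3 - <<'E'
from h import *
plan([0.5526+.0012,.2161-.002,.1153],-15)
E
```

```text
eef [0.5527 0.2161 0.1104] yaw -15.041637574460237 dy 0.04163757446023908 shift [-0.0049  0.0017  0.0016] |d| 0.005384505784570852 rv [-0.0407 -0.2223 -0.4891] F [-2.968   0.117   6.5937] op 0.2533233153699761 t 10.6
```

Call:
carry_out(
  motion=[0,0,0,-0.004,0,0,1,0,-0.2,-0.5,-0.001,0.001,0.0008,1,0,0,0,0,0.001,0.0008,1,0,0,0,0,0,0,1],
)

```text
time_s: 11.0
eef_pos: [0.5544, 0.2138, 0.1152]
eef_rot: [0.43, 0.561, 0.43, -0.561]
wrist_force: [0.1, 0.5, -1.4]
opening: 0.249
```

```bash
python3 - <<'E'
from h import *
im=ctrl.camera('wrist'); cv2.imwrite('pics/w6.png',im)
E
python3 st.py 2; python3 c.py w6 253.6 205.3 .056
```

```text
11.05 [0.5543 0.2139 0.1151] F [ 0.5646  0.3332 -1.1217] tq [-0.0113  0.0189  0.0034] yaw -15.04 xax [-0.0005  0.0004]
11.1 [0.5542 0.2139 0.1151] F [-0.2356 -0.631  -0.3491] tq [0.0292 0.0208 0.0231] yaw -15.04 xax [-0.0007  0.0005]
centre [0.5114 0.2866] rms 0.0023539194151165907 angles [-62.4893 -59.0902  20.2523  21.1319]
ball [0.5523 0.2177 0.056 ] radius 0.08016832358557442 angle -59.33762314241883
ball tool [ 0.0591 -0.0028 -0.0031]
```

Call:
carry_out(
  motion=[0,0,0,0.001,0,0,1,0,0,0,0.001,0,0,1,0,0,0,0.001,0,0,1],
)

```text
time_s: 11.4
eef_pos: [0.554, 0.2139, 0.1115]
eef_rot: [-0.43, -0.561, -0.431, 0.561]
wrist_force: [-0.2, -0.7, -0.6]
opening: 0.248
```

Call:
carry_out(
  motion=[0,0,0,0.0008,0,0,1,0,0,0,0.0008,0,0,1],
)

```text
time_s: 11.6
eef_pos: [0.5542, 0.214, 0.1105]
eef_rot: [-0.43, -0.561, -0.431, 0.561]
wrist_force: [-2.5, -1.0, 6.2]
opening: 0.252
```

Call:
carry_out(
  motion=[0,0,0,0.0008,0,0,1,0,0,0,0.0005,0,0,1],
)

```text
time_s: 11.8
eef_pos: [0.5543, 0.214, 0.1105]
eef_rot: [-0.43, -0.561, -0.431, 0.561]
wrist_force: [-1.8, 0.4, 5.7]
opening: 0.251
```

```bash
cat > n.py <<'E'
from h import *
import sys
C=np.array([.5115,.2866]); B=np.array([.0655,-.0028,-.0030]); n=int(sys.argv[1]); step=float(sys.argv[2])
o=ctrl.get_obs(); M=rot(o['eef_rot']); b=o['eef_pos']+M@B; d=b[:2]-C
r=np.linalg.norm(d); a=np.arctan2(d[1],d[0])
print('t',o['time_s'],'z',o['eef_pos'][2],'ballz',b[2],'F',o['wrist_force'],'r',r*1e3,'ang',np.degrees(a),'s from piece0 mm',(np.degrees(a)+60.4)/180*np.pi*80)
c=ang(M[:,1]); x=np.array([0,0,-1.]);y=np.array([np.cos(np.radians(-15)),np.sin(np.radians(-15)),0]); T=np.c_[x,y,np.cross(x,y)]
print('rv',np.degrees(R.from_matrix(M.T@T).as_rotvec()))
p=b[:2]
for k in range(1,n+1):
    q=C+.08*np.array([np.cos(a+k*step/.08),np.sin(a+k*step/.08)]); print(np.round((M.T@np.r_[q-p,0])*1e3,2)); p=q
E
python3 n.py 6 .0025
```

```text
t 11.8 z 0.11054555840362462 ballz 0.04504782542844113 F [-1.7504  0.3843  5.7005] r 80.11766931868323 ang -59.37392222717483 s from piece0 mm 1.4326748413863668
rv [-0.024  -0.0079  0.0376]
[-0.    1.64 -1.9 ]
[-0.    1.66 -1.87]
[-0.    1.6  -1.92]
[-0.    1.54 -1.97]
[-0.    1.48 -2.01]
[-0.    1.42 -2.06]
```

Call:
carry_out(
  motion=[0,0,0,0.001,0.0017,-0.0019,1,0,0,0,0.001,0.0017,-0.0019,1,0,0,0,0.001,0.0016,-0.0019,1,0,0,0,0.001,0.0015,-0.002,1],
)

```text
time_s: 12.2
eef_pos: [0.5608, 0.2179, 0.1094]
eef_rot: [-0.431, -0.558, -0.431, 0.563]
wrist_force: [-5.5, -4.2, 10.8]
opening: 0.247
```

```bash
python3 n.py 6 .0025
```

```text
t 12.2 z 0.1094345166925549 ballz 0.04393039978477932 F [-5.4809 -4.1753 10.8342] r 80.52910467371692 ang -54.26301216461607 s from piece0 mm 8.568851510583142
rv [0.0404 0.3331 0.2382]
[-0.02  1.14 -2.29]
[-0.02  1.49 -2.01]
[-0.02  1.43 -2.05]
[-0.02  1.36 -2.1 ]
[-0.02  1.3  -2.14]
[-0.02  1.23 -2.18]
```

Call:
carry_out(
  motion=[0,0.3,0.2,0.0006,0.0013,-0.0022,1,0,0,0,0.0006,0.0014,-0.002,1,0,0,0,0.0007,0.0014,-0.0021,1,0,0,0,0.0007,0.0013,-0.0021,1],
)

```text
time_s: 12.6
eef_pos: [0.5671, 0.2224, 0.1104]
eef_rot: [-0.432, -0.558, -0.43, 0.563]
wrist_force: [-2.5, -0.9, 4.4]
opening: 0.246
```

```bash
python3 n.py 6 .0025
```

```text
t 12.6 z 0.1103787481745597 ballz 0.04486832112298754 F [-2.4526 -0.9112  4.4127] r 81.03139590406833 ang -48.80939061483598 s from piece0 mm 16.18354368669341
rv [0.0987 0.3846 0.1626]
[-0.02  0.51 -2.67]
[-0.02  1.3  -2.14]
[-0.02  1.23 -2.18]
[-0.02  1.16 -2.21]
[-0.02  1.09 -2.25]
[-0.02  1.02 -2.28]
```

Call:
carry_out(
  motion=[0,0.4,0.2,0.0009,0.0006,-0.0026,1,0,0,0,0.0009,0.0012,-0.0022,1,0,0,0,0.0008,0.0012,-0.0022,1,0,0.2,0.1,0.0008,0.0011,-0.0022,1],
)

```text
time_s: 13.0
eef_pos: [0.5725, 0.2273, 0.1098]
eef_rot: [-0.432, -0.56, -0.43, 0.561]
wrist_force: [-6.4, -3.3, 8.3]
opening: 0.249
```

```bash
python3 n.py 6 .0025
```

```text
t 13.0 z 0.10981793376844128 ballz 0.04430578092732873 F [-6.385  -3.3188  8.2516] r 81.35169887730925 ang -43.40719045520741 s from piece0 mm 23.726438057675956
rv [ 0.1606  0.1983 -0.0448]
[-0.01 -0.03 -2.86]
[-0.01  1.09 -2.25]
[-0.01  1.02 -2.28]
[-0.01  0.95 -2.31]
[-0.01  0.88 -2.34]
[-0.01  0.8  -2.37]
```

Call:
carry_out(
  motion=[0,0.2,0,0.0009,0.0003,-0.0026,1,0,0,0,0.0009,0.0005,-0.0025,1,0,0,0,0.0009,0.0005,-0.0025,1,0,0,0,0.0009,0.0006,-0.0024,1],
)

```text
time_s: 13.4
eef_pos: [0.5785, 0.2339, 0.1101]
eef_rot: [-0.434, -0.56, -0.429, 0.561]
wrist_force: [-3.2, -4.5, 6.6]
opening: 0.25
```

```bash
python3 n.py 6 .0025
```

```text
t 13.4 z 0.11014704683497195 ballz 0.04462271777421159 F [-3.2219 -4.4893  6.6173] r 81.90813358758582 ang -37.135603354073616 s from piece0 mm 32.48322559690727
rv [ 0.179   0.2431 -0.2635]
[-0.02 -0.85 -3.05]
[-0.01  0.84 -2.35]
[-0.01  0.77 -2.38]
[-0.01  0.69 -2.4 ]
[-0.01  0.62 -2.42]
[-0.01  0.54 -2.44]
```

```bash
python3 - <<'E'
from h import *
im=ctrl.camera('wrist'); cv2.imwrite('pics/w7.png',im)
cv2.imwrite('pics/w7c.png',cv2.resize(im[90:230,190:310],None,fx=4,fy=4,interpolation=cv2.INTER_CUBIC))
E
python3 c.py w7 253.6 205.3;python3 n.py 2 .0025
```

```text
centre [0.5121 0.2874] rms 0.002370013995266922 angles [-43.3245 -41.4853  20.0919  20.7566]
ball [0.5771 0.2373 0.0505] radius 0.08207186365064408 angle -37.5919101845119
ball tool [ 0.0597 -0.0028 -0.0029]
t 13.45 z 0.11018876513587714 ballz 0.04466401887859092 F [-1.373  -3.0196  6.0239] r 82.03684542312399 ang -36.86546647332311 s from piece0 mm 32.86040783692035
rv [ 0.1795  0.2251 -0.2929]
[-0.02 -0.99 -3.1 ]
[-0.01  0.83 -2.36]
```

View pics/w7c.png

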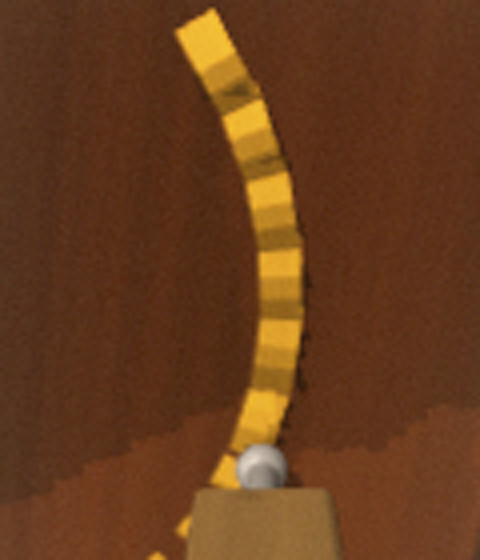

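Call:
carry_out(
  motion=[0,0.2,-0.3,0.0006,-0.0014,-0.0006,1,0,0,0,0.0006,-0.0012,-0.0006,1,0,0,0,0.0008,0.0001,-0.0022,1,0,0,0,0.0008,0.0001,-0.0024,1],
)

```text
time_s: 13.85
eef_pos: [0.5795, 0.2379, 0.1097]
eef_rot: [-0.433, -0.56, -0.429, 0.561]
wrist_force: [-3.2, -4.8, 8.7]
opening: 0.251
```

```bash
python3 n.py 6 .0025
```

```text
t 13.85 z 0.10970358478639568 ballz 0.04418209146263441 F [-3.2104 -4.7756  8.7283] r 80.29424311680263 ang -34.44862203010385 s from piece0 mm 36.234959280336774
rv [ 0.173   0.2361 -0.207 ]
[-0.01  0.53 -2.47]
[-0.01  0.73 -2.39]
[-0.01  0.65 -2.41]
[-0.01  0.58 -2.43]
[-0.01  0.5  -2.45]
[-0.01  0.42 -2.46]
```

Call:
carry_out(
  motion=[0,0.2,-0.2,0.0008,0.0002,-0.0025,1,0,0,0,0.0009,0.0002,-0.0025,1,0,0,0,0.0009,0.0002,-0.0025,1,0,0,0,0.0009,0.0001,-0.0025,1],
)

```text
time_s: 14.25
eef_pos: [0.5834, 0.2454, 0.1099]
eef_rot: [-0.433, -0.559, -0.43, 0.561]
wrist_force: [-1.6, -5.2, 8.5]
opening: 0.248
```

```bash
python3 n.py 6 .0025
```

```text
t 14.25 z 0.10990852928651128 ballz 0.04438832716606762 F [-1.6359 -5.1734  8.5383] r 79.6563528327565 ang -28.493034738871184 s from piece0 mm 44.550527850092
rv [ 0.1868  0.3081 -0.1052]
[-0.01  0.89 -2.36]
[-0.01  0.48 -2.45]
[-0.01  0.4  -2.47]
[-0.01  0.32 -2.48]
[-0.01  0.24 -2.49]
[-0.01  0.17 -2.49]
```

Call:
carry_out(
  motion=[-0.2,0.3,-0.1,0.0008,0.0005,-0.0025,1,0,0,0,0.0009,0.0003,-0.0025,1,0,0,0,0.0009,0.0002,-0.0025,1,0,0,0,0.0009,0.0001,-0.0025,1],
)

```text
time_s: 14.65
eef_pos: [0.5868, 0.2516, 0.1096]
eef_rot: [-0.434, -0.557, -0.431, 0.562]
wrist_force: [-3.8, -5.7, 12.0]
opening: 0.251
```

```bash
python3 n.py 6 .0025
```

```text
t 14.65 z 0.10958107340104131 ballz 0.04405846739981817 F [-3.8228 -5.731  12.0155] r 79.87710236058408 ang -23.55772912218545 s from piece0 mm 51.44151445835884
rv [ 0.4386  0.4656 -0.0097]
[-0.02  0.47 -2.46]
[-0.02  0.27 -2.48]
[-0.02  0.2  -2.49]
[-0.02  0.12 -2.5 ]
[-0.02  0.04 -2.5 ]
[-0.02 -0.04 -2.5 ]
```

Call:
carry_out(
  motion=[0.4,0.4,0,0.0007,0.0003,-0.0025,1,0,0,0,0.0008,0.0001,-0.0025,1,0,0,0,0.0008,0,-0.0025,1,0,0,0,0.0008,-0.0001,-0.0025,1],
)

```text
time_s: 15.05
eef_pos: [0.5906, 0.2596, 0.1098]
eef_rot: [-0.432, -0.56, -0.429, 0.562]
wrist_force: [-1.9, -5.2, 7.7]
opening: 0.249
```

```bash
python3 n.py 6 .0025
```

```text
t 15.05 z 0.10982806072789633 ballz 0.04430772619867551 F [-1.8862 -5.1993  7.7176] r 80.83300706889 ang -17.036558743967568 s from piece0 mm 60.546785993032906
rv [ 0.0285  0.2633 -0.1529]
[-0.01 -0.78 -2.53]
[-0.01 -0.03 -2.5 ]
[-0.01 -0.11 -2.5 ]
[-0.01 -0.18 -2.49]
[-0.01 -0.26 -2.49]
[-0.01 -0.34 -2.48]
```

Call:
carry_out(
  motion=[0,0.3,-0.1,0.0008,-0.0007,-0.0025,1,0,0,0,0.0009,-0.0006,-0.0025,1,0,0,0,0.0009,-0.0006,-0.0025,1,0,0,0,0.0009,-0.0006,-0.0025,1],
)

```text
time_s: 15.45
eef_pos: [0.5928, 0.2674, 0.1101]
eef_rot: [0.433, 0.561, 0.428, -0.561]
wrist_force: [-0.8, -3.8, 7.3]
opening: 0.247
```

```bash
python3 n.py 6 .0025
```

```text
t 15.45 z 0.11006059604198781 ballz 0.04453460079863596 F [-0.753  -3.7632  7.3181] r 81.2030993877099 ang -11.31458069064861 s from piece0 mm 68.53617453361461
rv [ 0.0265  0.2217 -0.3261]
[-0.02 -1.4  -2.42]
[-0.01 -0.28 -2.48]
[-0.01 -0.35 -2.47]
[-0.01 -0.43 -2.46]
[-0.01 -0.51 -2.45]
[-0.01 -0.58 -2.43]
```

Call:
carry_out(
  motion=[0,0.2,-0.3,0.0008,-0.0013,-0.0024,1,0,0,0,0.0009,-0.001,-0.0024,1,0,0,0,0.0009,-0.001,-0.0024,1,0,0,0,0.0009,-0.0009,-0.0024,1],
)

```text
time_s: 15.85
eef_pos: [0.5936, 0.2751, 0.1098]
eef_rot: [-0.433, -0.561, -0.428, 0.561]
wrist_force: [-1.4, -5.8, 8.7]
opening: 0.251
```

```bash
python3 n.py 6 .0025
```

```text
t 15.85 z 0.10980964872346236 ballz 0.04427929562839761 F [-1.4207 -5.8113  8.7463] r 80.92466010915126 ang -5.913725671600577 s from piece0 mm 76.07719073403456
rv [ 0.0271  0.2804 -0.3637]
[-0.02 -1.35 -2.32]
[-0.02 -0.51 -2.45]
[-0.02 -0.59 -2.43]
[-0.02 -0.66 -2.41]
[-0.02 -0.74 -2.39]
[-0.02 -0.81 -2.36]
```

Call:
carry_out(
  motion=[0,0.3,-0.3,0.0008,-0.0013,-0.0023,1,0,0,0,0.0009,-0.0012,-0.0024,1,0,0,0,0.0009,-0.0012,-0.0024,1,0,0,0,0.0009,-0.0012,-0.0024,1],
)

```text
time_s: 16.25
eef_pos: [0.5944, 0.2838, 0.1101]
eef_rot: [0.433, 0.562, 0.428, -0.56]
wrist_force: [0.1, -5.2, 6.6]
opening: 0.249
```

```bash
python3 n.py 6 .0025
```

```text
t 16.25 z 0.11012096438234364 ballz 0.04459663841497001 F [ 0.1395 -5.1857  6.6027] r 81.41616827419429 ang 0.45755705481983217 s from piece0 mm 84.97317962615273
rv [ 0.0058  0.0747 -0.4626]
[-0.02 -2.07 -2.02]
[-0.01 -0.78 -2.38]
[-0.01 -0.85 -2.35]
[-0.01 -0.93 -2.32]
[-0.01 -1.   -2.29]
[-0.01 -1.07 -2.26]
```

Call:
carry_out(
  motion=[0,0.1,-0.4,0.0008,-0.0018,-0.0021,1,0,0,0,0.0009,-0.0016,-0.0022,1,0,0,0,0.0009,-0.0016,-0.0022,1,0,0,0,0.0009,-0.0016,-0.0021,1],
)

```text
time_s: 16.65
eef_pos: [0.5939, 0.2912, 0.1102]
eef_rot: [0.434, 0.562, 0.427, -0.56]
wrist_force: [-0.9, -4.8, 8.6]
opening: 0.25
```

```bash
python3 n.py 6 .0025
```

```text
t 16.65 z 0.1101541894565441 ballz 0.044622398508875075 F [-0.9023 -4.8352  8.5975] r 81.39235445120943 ang 5.591002025983139 s from piece0 mm 92.14082096349233
rv [-0.0141  0.1559 -0.5504]
[-0.03 -2.22 -1.84]
[-0.02 -0.99 -2.3 ]
[-0.02 -1.06 -2.26]
[-0.02 -1.13 -2.23]
[-0.02 -1.2  -2.19]
[-0.02 -1.27 -2.16]
```

Call:
carry_out(
  motion=[0,0.1,-0.5,0.0008,-0.002,-0.002,1,0,0,0,0.0009,-0.0019,-0.0021,1,0,0,0,0.0009,-0.0018,-0.0021,1,0,0,0,0.0009,-0.0018,-0.0021,1],
)

```text
time_s: 17.05
eef_pos: [0.5926, 0.2996, 0.11]
eef_rot: [0.433, 0.563, 0.427, -0.56]
wrist_force: [1.2, -5.9, 7.4]
opening: 0.254
```

```bash
python3 n.py 6 .0025
```

```text
t 17.05 z 0.11002755933126443 ballz 0.044498085635923085 F [ 1.22   -5.8565  7.3541] r 81.42127045348258 ang 11.603729707929476 s from piece0 mm 100.53617256955397
rv [-0.0367  0.1063 -0.5545]
[-0.03 -2.43 -1.58]
[-0.02 -1.22 -2.18]
[-0.02 -1.29 -2.14]
[-0.02 -1.36 -2.1 ]
[-0.02 -1.42 -2.06]
[-0.02 -1.49 -2.01]
```

Call:
carry_out(
  motion=[0,0.1,-0.5,0.0008,-0.002,-0.0018,1,0,0,0,0.0009,-0.0018,-0.0017,1,0,0,0,0.001,-0.0003,0,1,0,0,0,0.001,0,0,1],
)

```text
time_s: 17.45
eef_pos: [0.5922, 0.3041, 0.1101]
eef_rot: [0.432, 0.563, 0.429, -0.559]
wrist_force: [-2.2, -1.6, 8.5]
opening: 0.247
```

```bash
python3 n.py 1 .0025;python3 - <<'E'
from h import *
im=ctrl.camera('wrist'); cv2.imwrite('pics/w8.png',im)
s=ctrl.camera('side'); cv2.imwrite('pics/s8.png',s)
a=cv2.resize(im[90:384,120:400],None,fx=1.6,fy=1.6)
b=cv2.resize(s[260:384,130:290],None,fx=3,fy=3,interpolation=cv2.INTER_CUBIC)
h=max(a.shape[0],b.shape[0]); c=np.zeros((h,b.shape[1],3),np.uint8); c[:b.shape[0]]=b
cv2.imwrite('pics/s8c.png',c)
E
python3 n.py 1 .0025
```

```text
t 17.45 z 0.11011809712431686 ballz 0.044603857250955906 F [-2.2142 -1.5525  8.527 ] r 81.96522364533227 ang 14.89148237034571 s from piece0 mm 105.12674128558376
rv [-0.053  -0.0618 -0.3895]
[-0.02 -2.98 -1.17]
t 17.55 z 0.11013658660145331 ballz 0.04462216507972369 F [-1.8969 -2.2541  8.4395] r 81.95007500253594 ang 14.903456198187293 s from piece0 mm 105.14345990317597
rv [-0.047  -0.0597 -0.3913]
[-0.02 -2.97 -1.17]
```

View pics/s8c.png

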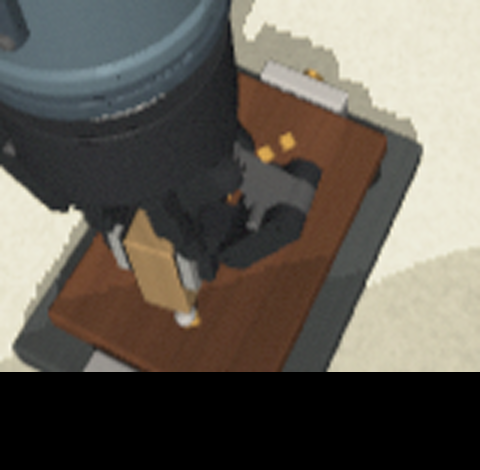

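Call:
carry_out(
  motion=[0,0,-0.4,-0.005,0,0,1,0,0,0,-0.005,0,0,1,0,0,0,0,-0.0015,0.012,1,0,0,0,0,-0.0025,0.022,1,0,0,0,0,-0.003,0.024,1,0,0,0,0,-0.0025,0.022,1,0,0,0,0,-0.0015,0.014,1,0,0,0,0,0,0.005,1,0,0,0,0,0,0,1],
)

```text
time_s: 18.45
eef_pos: [0.5496, 0.2075, 0.1162]
eef_rot: [-0.428, -0.56, -0.433, 0.562]
wrist_force: [-0.5, -0.6, -0.3]
opening: 0.249
```

```bash
python3 n.py 1 .0025;python3 - <<'E'
from h import *
im=ctrl.camera('wrist'); cv2.imwrite('pics/w9.png',im)
s=ctrl.camera('side'); cv2.imwrite('pics/s9.png',s)
b=cv2.resize(s[260:384,130:290],None,fx=3,fy=3,interpolation=cv2.INTER_CUBIC)
a=cv2.resize(im[20:220,180:320],None,fx=2.2,fy=2.2,interpolation=cv2.INTER_CUBIC)
h=max(a.shape[0],b.shape[0]); c=np.zeros((h,a.shape[1]+b.shape[1],3),np.uint8); c[:a.shape[0],:a.shape[1]]=a; c[:b.shape[0],a.shape[1]:]=b
cv2.imwrite('pics/c9.png',c); print(c.shape)
E
```

```text
t 18.45 z 0.11623994982025121 ballz 0.050765374009448 F [-0.4871 -0.5708 -0.275 ] r 83.33033034559452 ang -64.6241917469892 s from piece0 mm -5.898084337642622
rv [ 0.0003 -0.0502  0.4285]
[ 0.01 -0.28 -4.19]
(440, 788, 3)
```

View pics/c9.png

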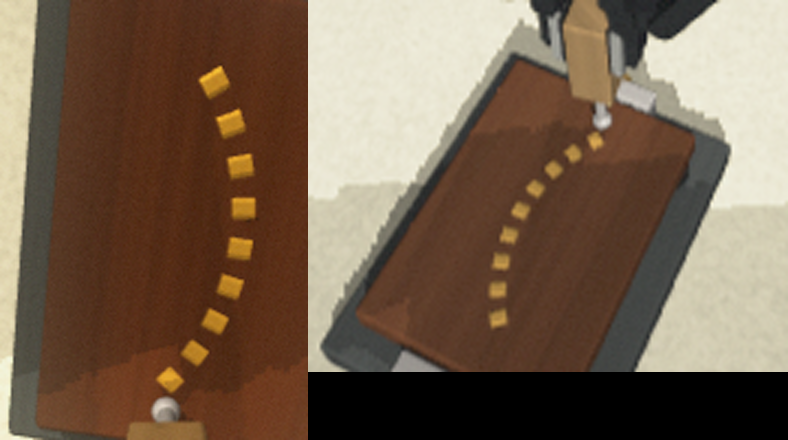

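```bash
python3 - <<'E'
from h import *
for n,f,C in [('wrist','w9',None),('side','s9',None)]:
    K,P=campose(n); im=cv2.imread(f'pics/{f}.png'); hsv=cv2.cvtColor(im,cv2.COLOR_BGR2HSV)
    m=cv2.inRange(hsv,(14,130,95),(36,255,255))
    if n=='wrist': m[:, :180]=0;m[:,330:]=0;m[205:]=0
    else: m[:295]=0; m[:,:180]=0; m[:,240:]=0
    nc,l,st,ce=cv2.connectedComponentsWithStats(m)
    for k in range(1,nc):
        if st[k,4]<12: continue
        v,u=np.nonzero(l==k); X=np.array([ray(K,P,(a,b),.0445)[:2] for a,b in zip(u,v)])-[.5115,.2866]
        a=np.degrees(np.arctan2(X[:,1],X[:,0])); r=np.linalg.norm(X,axis=1)
        Y=ray(K,P,ce[k]+[1,0],.0445)-ray(K,P,ce[k],.0445); Z=ray(K,P,ce[k]+[0,1],.0445)-ray(K,P,ce[k],.0445)
        print(n,st[k,4],'area mm2',round(st[k,4]*abs(np.cross(Y[:2],Z[:2]))*1e6,1),'len along',round(np.ptp(a)*np.pi/180*80,1),'ang',round(a.mean(),1))
E
```

```text
wrist 147 area mm2 61.3 len along 7.5 ang 14.5
wrist 138 area mm2 60.8 len along 7.4 ang 5.2
wrist 126 area mm2 58.8 len along 7.3 ang -4.1
wrist 115 area mm2 56.8 len along 7.1 ang -13.4
wrist 110 area mm2 57.6 len along 7.0 ang -22.7
wrist 109 area mm2 60.2 len along 7.4 ang -32.0
wrist 104 area mm2 60.5 len along 7.2 ang -41.1
wrist 98 area mm2 59.7 len along 7.3 ang -50.5
wrist 97 area mm2 61.6 len along 7.6 ang -59.9
side 28 area mm2 73.6 len along 7.0 ang -60.1
side 31 area mm2 79.3 len along 7.7 ang -51.0
side 30 area mm2 74.1 len along 7.6 ang -42.1
side 31 area mm2 73.5 len along 8.0 ang -32.8
side 33 area mm2 74.8 len along 7.9 ang -23.6
side 32 area mm2 69.0 len along 8.3 ang -14.5
side 37 area mm2 75.7 len along 8.0 ang -5.5
side 36 area mm2 69.6 len along 8.2 ang 4.0
side 41 area mm2 75.1 len along 8.4 ang 13.1<stdin>:13: DeprecationWarning: Arrays of 2-dimensional vectors are deprecated. Use arrays of 3-dimensional vectors instead. (deprecated in NumPy 2.0)
```

Call:
carry_out(
  motion=[0,0,0.4,-0.015,0,0,1,0,0,0,-0.025,0,0,1,0,0,0,-0.025,0,0,1,0,0,0,-0.015,0,0,1,0,0,0,0,0,0,1],
)

```text
time_s: 19.05
eef_pos: [0.5513, 0.2119, 0.203]
eef_rot: [0.432, 0.561, 0.432, -0.558]
wrist_force: [0.1, -0.7, -0.8]
opening: 0.251
```

Call:
carry_out(
  motion=[0,0,0,0,0.01,0.02,1,0,0,0,0,0.0185,0.04,1,0,0,0,0,0.0185,0.04,1,0,0,0,0,0.0185,0.04,1,0,0,0,0,0.0185,0.04,1,0,0,0,0,0.0185,0.04,1,0,0,0,0,0.0185,0.04,1,0,0,0,0,0.0185,0.04,1,0,0,0,0,0.01,0.02,1,0,0,0,0,0,0,1],
)

```text
time_s: 20.05
eef_pos: [0.6198, -0.1419, 0.2014]
eef_rot: [0.436, 0.56, 0.434, -0.555]
wrist_force: [-0.6, 1.0, -0.6]
opening: 0.249
```

```bash
python3 - <<'E'
from h import *
for i in range(3):
    plan([0.6152,-0.186,0.165],-15.1); im=ctrl.camera('wrist')
K,P=campose('wrist'); cv2.imwrite('pics/w10.png',im)
for t in ['hole0','burnisher','ferrule','stand','awl']:
    print(t,[(W(P,d['point']),round(d['conf'],2)) for d in ctrl.landmark_of('wrist',t)[:3]])
E
```

```text
eef [ 0.6198 -0.1419  0.2014] yaw -14.068897520634637 dy -1.0311024793653587 shift [0.0362 0.006  0.0441] |d| 0.0573559822822476 rv [ 1.0321 -0.3056 -0.3889] F [-0.6146  0.9738 -0.5707] op 0.24933941373161797 t 20.05
eef [ 0.6195 -0.1404  0.2012] yaw -14.0196844333767 dy -1.0803155666232982 shift [0.036  0.0067 0.0455] |d| 0.05836596573328085 rv [ 1.0813 -0.3395 -0.3412] F [-0.0467 -0.0001 -0.4805] op 0.24712625795567755 t 20.1
eef [ 0.6192 -0.1389  0.2012] yaw -13.936179564312312 dy -1.1638204356876827 shift [0.036  0.0072 0.047 ] |d| 0.05960593384490328 rv [ 1.1648 -0.3741 -0.3141] F [-0.0738  0.4704 -0.9974] op 0.24878289524081015 t 20.15
hole0 [(array([ 0.576 , -0.295 ,  0.0635]), 0.84), (array([ 0.6109, -0.1843,  0.0605]), 0.76)]
burnisher [(array([ 0.6211, -0.1348,  0.1742]), 0.87)]
ferrule [(array([ 0.6163, -0.1389,  0.1601]), 0.72)]
stand []
awl []
```

Call:
carry_out(
  motion=[1.2,-0.6,0.3,0,0.0025,0.012,1,0,0,0,0,0.0025,0.018,1,0,0,0,0.005,0.002,0.014,1,0,0,0,0.005,0,0.002,1,0,0,0,0.005,0,0,1,0,0,0,0,0,0,1],
)

```text
time_s: 21.05
eef_pos: [0.614, -0.1878, 0.1861]
eef_rot: [0.435, 0.562, 0.425, -0.56]
wrist_force: [-1.0, 0.2, -0.9]
opening: 0.251
```

```bash
python3 - <<'E'
from h import *
for i in range(3):
    plan([0.6142,-0.1862,0.165],-15.1); im=ctrl.camera('wrist')
cv2.imwrite('pics/w11.png',im)
s=ctrl.camera('side')
E
```

```text
eef [ 0.614  -0.1878  0.1861] yaw -15.058765156448215 dy -0.0412348435517913 shift [ 0.0211 -0.0005 -0.0017] |d| 0.02113969142187651 rv [ 0.0392  0.3192 -0.7299] F [-1.0199  0.1578 -0.9033] op 0.25116046859762664 t 21.05
eef [ 0.6142 -0.1877  0.1865] yaw -15.04094765401108 dy -0.059052345988916954 shift [ 0.0215 -0.0007 -0.0016] |d| 0.021532715071281645 rv [ 0.0569  0.3301 -0.7529] F [-1.0199  0.2213  0.0224] op 0.24749885017724566 t 21.1
eef [ 0.6145 -0.1875  0.1869] yaw -15.013934957530974 dy -0.08606504246903057 shift [ 0.0219 -0.0009 -0.0013] |d| 0.02196423404684867 rv [ 0.0838  0.3352 -0.7893] F [ 0.0958 -0.1273 -0.3077] op 0.24767899457870926 t 21.15
```

Call:
carry_out(
  motion=[0,0,0,0.015,-0.0008,-0.0013,1,0,0,0,0.015,0,0,1,0,0,0,0.012,0,0,1,0,0,0,0.006,0,0,1,0,0,0,0,0,0,1],
)

```text
time_s: 21.75
eef_pos: [0.6148, -0.1846, 0.1345]
eef_rot: [0.436, 0.562, 0.426, -0.559]
wrist_force: [-0.1, -0.6, -1.1]
opening: 0.251
```

```bash
python3 - <<'E'
from h import *
for i in range(2):
    plan([0.6142,-0.1862,0.09],-15.1); im=ctrl.camera('wrist')
cv2.imwrite('pics/w12.png',im); s=ctrl.camera('side'); cv2.imwrite('pics/s12.png',s)
cv2.imwrite('pics/w12c.png',cv2.resize(im[120:300,200:310],None,fx=3,fy=3,interpolation=cv2.INTER_CUBIC))
E
```

```text
eef [ 0.6148 -0.1846  0.1345] yaw -14.878735696497607 dy -0.22126430350239445 shift [ 0.0445 -0.0008  0.0014] |d| 0.04451217139855692 rv [ 0.2191  0.3206 -0.7807] F [-0.0892 -0.5618 -1.0787] op 0.25097790103237405 t 21.75
eef [ 0.615  -0.1847  0.1349] yaw -14.88391998088724 dy -0.2160800191127521 shift [ 0.0449 -0.001   0.0014] |d| 0.044919843642267386 rv [ 0.2138  0.3228 -0.8002] F [ 1.4605 -0.0058  0.0228] op 0.2472494063027743 t 21.8
```

Call:
carry_out(
  motion=[0.2,0,0,0.003,-0.001,0.0013,1,0,0,0,0.005,0,0,1,0,0,0,0.005,0,0,1,0,0,0,0.004,0,0,1],
)

```text
time_s: 22.3
eef_pos: [0.6158, -0.1873, 0.1213]
eef_rot: [0.437, 0.564, 0.423, -0.559]
wrist_force: [-3.6, 1.3, 1.9]
opening: 0.253
```

```bash
python3 st.py 2
```

```text
22.3 [ 0.6158 -0.1873  0.1213] F [-3.5579  1.3142  1.9283] tq [0.229  0.8353 0.0077] yaw -15.11 xax [ 0.0175 -0.0123]
22.35 [ 0.6155 -0.1872  0.1203] F [-0.8026  0.0015 -1.9532] tq [ 0.0996  0.2617 -0.0305] yaw -15.11 xax [ 0.0167 -0.0118]
```

Call:
carry_out(
  motion=[0,0,0,0.002,-0.0015,0,1,0,0,0,0.004,0,0,1,0,0,0,0.004,0,0,1],
)

```text
time_s: 22.65
eef_pos: [0.6147, -0.1871, 0.1097]
eef_rot: [0.437, 0.564, 0.422, -0.559]
wrist_force: [-0.5, -0.7, 0.3]
opening: 0.252
```

```bash
python3 st.py 2
```

```text
22.65 [ 0.6147 -0.1871  0.1097] F [-0.5059 -0.72    0.265 ] tq [ 0.0258 -0.0359  0.0613] yaw -15.12 xax [ 0.0184 -0.0123]
22.7 [ 0.6142 -0.1868  0.1088] F [-0.333   0.7316 -1.6271] tq [0.0406 0.0759 0.0538] yaw -15.12 xax [ 0.0172 -0.0118]
```

Inside the hole and free. Continue down to the shoulder.

Call:
carry_out(
  motion=[0,0,0,0.004,0,0,1,0,0,0,0.005,0,0,1,0,0,0,0.004,0,0,1,0,0,0,0.003,0,0,1],
)

```text
time_s: 23.1
eef_pos: [0.6149, -0.1872, 0.0916]
eef_rot: [0.437, 0.564, 0.423, -0.559]
wrist_force: [-0.2, -0.3, -0.9]
opening: 0.249
```

```bash
python3 st.py 2
```

```text
23.1 [ 0.6149 -0.1872  0.0916] F [-0.2471 -0.305  -0.8634] tq [ 0.0106 -0.0139 -0.0351] yaw -15.12 xax [ 0.018  -0.0121]
23.15 [ 0.6145 -0.187   0.091 ] F [-1.4715  0.0907 -1.8892] tq [-0.0008  0.0851  0.0187] yaw -15.11 xax [ 0.0171 -0.0117]
```

Call:
carry_out(
  motion=[0,0,0,0.002,0,0,1,0,0,0,0.0015,0,0,1],
)

```text
time_s: 23.35
eef_pos: [0.6147, -0.1871, 0.0872]
eef_rot: [0.437, 0.564, 0.423, -0.559]
wrist_force: [-0.3, -0.6, -0.8]
opening: 0.251
```

Call:
carry_out(
  motion=[0,0,0,0.001,0,0,1,0,0,0,0.001,0,0,1],
)

```text
time_s: 23.55
eef_pos: [0.6149, -0.1872, 0.0868]
eef_rot: [0.437, 0.564, 0.423, -0.559]
wrist_force: [-4.3, 2.6, 8.4]
opening: 0.25
```

Call:
carry_out(
  motion=[0,0,0,-0.0005,0,0,1,0,0,0,0,0,0,0,0,0,0,0,0,0,-1,0,0,0,0,0,0,-1,0,0,0,0,0,0,-1,0,0,0,0,0,0,-1,0,0,0,0,0,0,-1,0,0,0,0,0,0,-1,0,0,0,0,0,0,-1,0,0,0,0,0,0,-1],
)

```text
time_s: 24.55
eef_pos: [0.6156, -0.1876, 0.0879]
eef_rot: [0.438, 0.564, 0.422, -0.559]
wrist_force: [0.4, 0.6, -0.6]
opening: 1.0
```

Call:
carry_out(
  motion=[0,0,0,-0.01,0,0,-1,0,0,0,-0.02,0,0,-1,0,0,0,-0.03,0,0,-1,0,0,0,-0.04,0,0,-1,0,0,0,-0.04,0,0,-1,0,0,0,-0.03,0,0,-1,0,0,0,0,0,0,-1],
)

```text
time_s: 25.25
eef_pos: [0.6115, -0.1849, 0.2674]
eef_rot: [0.437, 0.564, 0.423, -0.559]
wrist_force: [-0.2, -0.6, 0.5]
opening: 0.998
```

```bash
python3 st.py 2; python3 - <<'E'
from h import *
for n in ['wrist','side','top']:
    K,P=campose(n); im=ctrl.camera(n); cv2.imwrite(f'pics/{n}_end.png',im)
    for t in ['burnisher','awl','graver','hole0']:
        print(n,t,[(W(P,d['point']),round(d['conf'],2)) for d in ctrl.landmark_of(n,t)[:3]])
    r=ctrl.trace(n,'burnisher')
    if r:
        m=r[0]['pixels'].astype(np.uint8); print(n,'trace',r[0]['conf'],cv2.boundingRect(m),cv2.minAreaRect(np.argwhere(m)[:,::-1].astype(np.float32)))
E
```

```text
25.25 [ 0.6115 -0.1849  0.2674] F [-0.1967 -0.6044  0.4574] tq [ 0.0062 -0.0429  0.0148] yaw -15.11 xax [ 0.018  -0.0122]
25.3 [ 0.6108 -0.1846  0.2653] F [0.5791 0.6248 0.6799] tq [ 0.0577 -0.0965 -0.0294] yaw -15.11 xax [ 0.0157 -0.011 ]
wrist burnisher [(array([ 0.6124, -0.1841,  0.0568]), 0.92), (array([ 0.6104, -0.1822,  0.0605]), 0.37)]
wrist awl [(array([ 0.5927, -0.2405,  0.062 ]), 0.96)]
wrist graver [(array([ 0.5786, -0.2993,  0.0633]), 0.91)]
wrist hole0 [(array([ 0.5766, -0.2965,  0.0619]), 0.88), (array([ 0.6137, -0.1811,  0.0607]), 0.72), (array([ 0.5962, -0.2395,  0.0533]), 0.61)]
wrist trace 0.71 (248, 157, 22, 32) ((258.5, 172.5), (31.0, 21.0), 90.0)
side burnisher [(array([ 0.6193, -0.1871,  0.0583]), 0.6)]
side awl [(array([0.5911, 0.301 , 0.0429]), 0.67), (array([ 0.5975, -0.237 ,  0.0613]), 0.57)]
side graver [(array([ 0.5804, -0.3002,  0.0609]), 0.69)]
side hole0 [(array([ 0.5797, -0.2984,  0.061 ]), 0.93), (array([ 0.6117, -0.1882,  0.062 ]), 0.86), (array([ 0.595 , -0.2414,  0.062 ]), 0.68)]
side trace 0.56 (204, 117, 14, 29) ((210.6776580810547, 130.9873046875), (28.427574157714844, 12.183245658874512), 85.91438293457031)
top burnisher [(array([ 0.6183, -0.1866,  0.0556]), 0.61)]
top awl []
top graver []
top hole0 [(array([ 0.6147, -0.1858,  0.0595]), 0.79)]
top trace 0.42 (332, 132, 11, 20) ((335.83624267578125, 141.2155303955078), (5.383564472198486, 21.009031295776367), 23.198591232299805)
```

```bash
python3 -c "
from bench import ctrl
print(ctrl.hand_in())"
```

```text
the job is handed in; nothing more can be done
None
```

The burnisher is back upright in its hole and released, all nine brass pieces look fully home, and I have handed the job in; no verdict came back.

**What I did:** I took the burnisher from the end hole nearest the fixture. I first touched down about 2.4 mm to the inside of piece 0, raised the ball about 5 mm, moved it over and set it down again. That was well under the 104 mm limit. I then ran the ball along the whole seam at about 20 mm/s without lifting, with 4 to 12 N vertical force in the readings between moves. The whole job took about 26 s of the 72 s.

**Checks on the seam:**
- The wrist view showed nine equal, separate crowns, each about 7.0 to 7.6 mm long. That fits fully home (about 6.7 mm) rather than 2.0 mm in (about 9.5 mm).
- The side view gave 7.0 to 8.4 mm.
- The ball ran up to about 2 mm outside the seam's middle in places. It stayed within the 7.5 mm width.

**Checks on the stand:**
- The ball brushed the hole's edge once at about 4 N on the way in.
- After release, the wrist camera put the burnisher within about 3 mm of the hole's centre, with the shoulder at about the stand's top.
- The top and side cameras put it up to about 7 mm off in x, with the hole about 4 to 8 mm away by their own readings. This may be calibration error, since the top camera had it about 2 mm from the wrist estimate at the start.
- The wrist and side networks found the awl and graver standing where they were. The side camera's best guess for the awl was a false hit on the fixture, and the top camera did not find either tool.
- I had used all 12 picture views by then, so these last checks come from the networks' numbers and I did not look at a final picture.

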